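Brace a twist-off jar and free its cap one-handed

ROBOT

A 7-joint arm with a two-finger parallel gripper is mounted at the origin on a cart in front of the work surface, level with it; the furniture and walls round the work are solid. World frame = base frame: x ahead of the robot, y to its left, z up, the work surface at z = 0. Lengths are in m, angles in rad, forces in N, time in s.
With the tool pointing down it reaches from about 0.425 to 0.95 m from the base axis. Payload 4.7 kg.
Tool frame: the origin (TCP) lies at the very end of the fingers, on their centre line; the grasp point (between the pads) lies 19 mm behind it; z points along the fingers, y is the line along which they close (so a half turn about z gives the same grasp; the last joint's range is limited). The gripper opens to 85 mm and grips with 20 to 120 N. Pads are 22 mm wide; open, the fingers measure 114 mm over their backs; the gripper's body (76 mm by 85 mm) begins 54 mm behind the grasp point. The pads swing forward as they close: fully open they stand 13 mm farther back than shut.
Start: joints at [1.172, 0.469, -0.049, 1.532, 0.024, 1.141, -0.082], TCP at [0.244, -0.629, 0.231] pointing down, gripper open.
Joint ranges: [-2.59, 2.59], [-0.33, 1.99], [-1.39, 1.29], [0.1, 2.45], [-1.04, 4.18], [0.21, 1.99], [-2.66, 2.66]. Speed limits (rad/s): [2.57, 2.57, 3.14, 3.14, 3.14, 3.14, 3.14].

INTERFACE

Orientations are given as a unit quaternion [w, x, y, z].
In Python, from rig import r gives the robot as it stands.
- The arm moves only by the tool shift_gripper, called after "Emit:" as name(argument=value, ...), one argument or row to a line, values as JSON. Schema: {"type":"object","properties":{"ticks":{"type":"array","items":{"type":"array","items":{"type":"number"},"minItems":6,"maxItems":6},"minItems":1,"maxItems":10},"jaw":{"type":"number"},"squeeze":{"type":"number"},"only":{"type":"string"},"quiet":{"type":"boolean"},"lines":{"type":"string"}},"required":["ticks"],"additionalProperties":false}. ticks is a list of rows, 1 to 10 of them, each of 6 numbers: dx, dy, dz in normalised numbers (1 is 200 mm), then a rotation vector rx, ry, rz in shares of 4 rad (1.0 is 4 rad); each row shifts and turns the commanded pose from where the row before left it, along the tool's axes as they then stand; what a row does not reach is not made up. A row lasts 1/10 s, in which the tool goes at most 0.05 m and 0.15 rad, less where a joint would pass 70% of its speed; a pose out of reach is approached as far as the arm can. jaw is the opening from 0.0 (shut) to 1.0 (fully open), set as the call begins (left out keeps the last). The fingers move at their own pace and stop on an object; squeeze is the grip in N (left out, the last holds). Time passes only in rows, so rows that do not move let the fingers close. The tool returns the time, the measured TCP pose, the force, the opening and the grip force at its end. only (a regular expression) keeps the lines of the reply that match it, lines (a string "A,B") keeps lines A to B, and quiet returns only ok. No shift or turn number may pass 1 either way. Input that does not fit is refused with a message, and nothing moves.
- r.read_state(): the state, without advancing time (a new reading comes with each control period).
- r.snapshot(name): name is "side" or "top"; returns a dict with "image" (480x640x3 uint8, red, green, blue), "K" (3x3 intrinsics, pixels), "T" (4x4, takes a point from camera to world coordinates). Camera axes: x right, y down, z forward; pixel columns grow to the right and rows downward; lengths in m; the calibration is good to about 2 mm. A picture is of the moment at which its call begins. There is no depth.
- r.hand_in(): hands the job in; it is judged then, once.
The state is a dict: "clock": time; "joint_pos": joint angles; "qd": joint speeds; "tau": joint torques, N m; "position": TCP position; "ee_rot": TCP orientation; "ft_force": force on the tool from outside, world axes, zero at the start; "moment": the same for the moment, N m; "gripper_width": opening from 0.0 (shut) to 1.0 (fully open); "grip_force": force on a finger pad.
Only numpy, scipy, OpenCV 4.12 (cv2) and the standard library are available. Lean on these libraries where they do the work, as an engineer would, in place of code of your own. Each camera call takes 0.05 s, during which the arm holds its last target. There are 200 camera calls.

TASK

Open the jar of nuts one-handed. First drop the loose wooden stop board all the way down into the pair of grooves nearest the jar, cork pad towards the jar, so that the jar cannot spin; then twist the tight cap anticlockwise only until its lugs come free of the threads (it needs less than a quarter turn: go no further than that) and lift it straight up. Leave the jar standing in the cradle and everything else on the desk alone, and finish while still holding the cap, level and still, a finger's breadth or two above the jar's mouth.

Things in the scene. Friction and masses are not known exactly. Their poses are not given: they have to be found in the camera images.
- cradle: Beech trough fixed to the desk: 124 mm wide (x), 156 long (y from -104 to 52), inside width 88, wall tops z = 46, +y end walled, -y end open. Origin on the desk under the middle of the round recess that seats the jar's foot (its floor z = 10). Two pairs of upright grooves, 13.5 wide, 8 deep, in the long walls, floor z = 10: near pair at y = -56.5, spare pair for big jars at y = -84.5.
- near_slot (a point): Point on the cradle's floor midway between the two grooves nearest the jar (cradle x = 0, y = -56.5, z = 10 mm), axes as the cradle's. With the stop board home, the board's origin and axes coincide with this. Groove bottoms at x = -52.5 and 52.5 mm.
- stop_board: Loose beech board, 0.16 kg, upright on the desk left or right of the cradle. Origin under the middle of its tongue plate: 101 mm long (x), 12 thick (8 at the foot), 36 high. A cork-faced pad, 84 mm long, stands out on +y to y = 23 mm; this side must face the jar. On top a hand tab 40 wide (x), 12 thick (y), up to z = 70: grip it across the 40 mm. Home, its tab top is 80 mm above the desk.
- pad_face (a point): Centre of the cork pad's face on the stop board, at x = 0, y = 23, z = 18 mm of the board.
- tab (a point): Point in the middle of the stop board's hand tab, 60 mm above the board's underside and 10 mm below the tab's top; the board's axes.
- jar: Loose square glass jar of hazelnuts, about 0.4 kg, 64 x 64 mm, body up to z = 74, then a round neck 43 mm across up to the rim at z = 94. Origin at the centre of its underside, z up. Its round foot, 60 mm across, stands in the cradle's recess and turns freely there, so the jar spins with the cap; with the board home, 1 to 3 mm from its flat side, it can turn only some 5 degrees.
- cap: Ribbed aluminium twist-off cap on the jar, 57 mm across, 20 high, 0.06 kg. Origin on its axis in the plane of its open edge, z up. Closed: origin 77 mm above the jar's underside (top 107 mm above the desk). Three lugs under right-handed thread ramps, lead 20 mm a turn, under a springy sealing liner; about 0.5 N m breaks it loose.
- cap_mark (a point): Point on the cap's side on its x axis, 28 mm from the middle, 10 mm above the open edge; shows the turn. Closed, the cap's x axis is parallel to the jar's. Turned anticlockwise (seen from above) on the jar it rises about 3 mm, its lugs come free at 53 degrees and meet the next ramps near 100 degrees; between these it lifts straight off.
- spice_jar: Bystander: round spice jar with a ribbed screw cap, 46 mm in diameter, 106 mm high; origin under its centre. One of it and the stop board stands left of the cradle, the other right.
- honey: Bystander: round jar of spread with a screw cap, 65 mm in diameter, 100 mm high, behind the cradle; origin under its centre.
- salt: Bystander: glass salt shaker, 44 mm in diameter, 90 mm high; origin under its centre.
- mill: Bystander: turned wooden pepper mill, 58 mm in diameter, 170 mm high; origin under its centre.
- bowl: Bystander: empty small bowl, 140 mm in diameter, 53 mm high, on the right; origin under its centre.

How it is judged:
By the outcome, as a careful person would: the job done as asked, in the order asked, and still so for the second after the job is handed in, while the arm keeps its last pose, push and grip.
It also fails if it takes over 56 s, if anything falls off the work surface, if the arm or the gripper's body presses on something with over 40 N, if the wrist force passes 120 N, or if a joint passes its speed limit or range.

## Working session

There is one attempt and no reset: what is moved stays moved. The work goes in short steps, Python scripts to look and compute and a tool call to move; the robot and the scene stay as the last step left them, time stands still between calls to the robot, and variables do not carry over. Pictures are saved under pics/ and viewed, at most 10 in all, crops included, and the job is handed in when it is done.

```bash
ls; mkdir -p pics; python3 - <<'E'
from rig import r
import cv2,numpy as np
for n in("top","side"):
    s=r.snapshot(n); cv2.imwrite(f"pics/{n}0.png",s["image"][:,:,::-1]); print(n,s["K"].tolist(),np.round(s["T"],4).tolist())
print(r.read_state())
E
```

```text
pics
rig.py
top [[555.8650742588461, 0.0, 312.481187828328], [0.0, 555.8650742588461, 243.65401704620737], [0.0, 0.0, 1.0]] [[-0.1454, -0.8918, 0.4285, -0.1812], [-0.9894, 0.1285, -0.0684, -0.0052], [0.0059, -0.4339, -0.901, 1.629], [0.0, 0.0, 0.0, 1.0]]
side [[545.6454456057252, 0.0, 327.8357993527825], [0.0, 545.6454456057252, 240.23388205226905], [0.0, 0.0, 1.0]] [[-0.9438, -0.2955, 0.1481, 0.3297], [-0.3305, 0.8474, -0.4156, 0.4931], [-0.0027, -0.4412, -0.8974, 1.4009], [0.0, 0.0, 0.0, 1.0]]
{'clock': 0.1, 'joint_pos': array([ 1.17209536,  0.46937022, -0.04859201,  1.53358815,  0.02411732,
        1.14098561, -0.08231757]), 'qd': array([-1.92473475e-03, -2.22894754e-04, -5.44648238e-04, -2.65443562e-03,
        4.38418069e-04, -1.21578836e-03,  8.91314179e-05]), 'tau': array([ 9.27702167e-04, -5.11513996e+01, -4.70333768e-02, -2.38390857e+01,
        1.07693556e-02,  4.33194087e-03, -6.07927575e-06]), 'position': array([ 0.24378131, -0.62887531,  0.2303542 ]), 'ee_rot': array([-8.59456712e-04,  9.82952665e-01,  1.83856683e-01, -2.00617008e-04]), 'ft_force': array([ 0.11048253,  0.16603439, -0.00325172]), 'moment': array([-0.02655747, -0.0062405 ,  0.02224254]), 'grip_force': 0.0, 'gripper_width': 0.99890338105149}
```

View pics/top0.png

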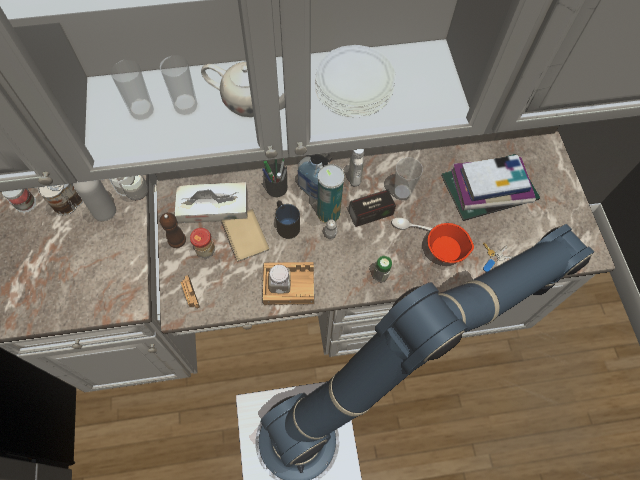

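View pics/side0.png

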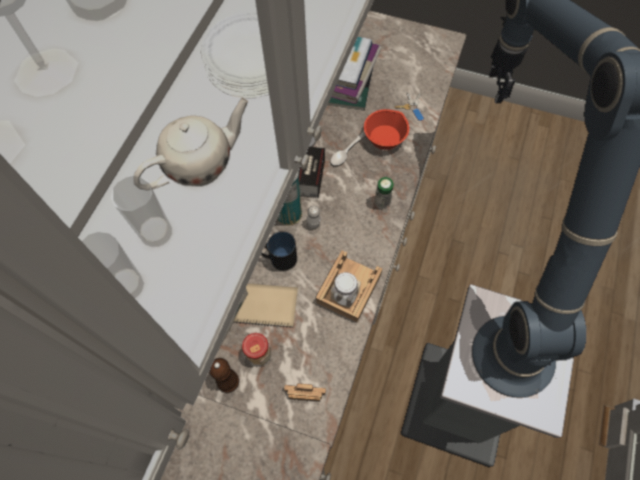

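The top view shows the cradle around (289,282), the cap at (279,271), the stop board at (190,291) and the spice jar at (384,267). In the side view these are at (350,285), (345,283) and (305,392). I'll zoom in on the cradle and the board.

```bash
python3 - <<'E'
import cv2,numpy as np
t=cv2.imread("pics/top0.png");s=cv2.imread("pics/side0.png")
f=lambda i,x,y,w,h:cv2.resize(i[y:y+h,x:x+w],(400,300),interpolation=cv2.INTER_CUBIC)
a=np.hstack([f(t,250,250,80,60),f(t,160,262,60,45)])
b=np.hstack([f(s,305,247,88,66),f(s,270,365,68,51)])
cv2.imwrite("pics/crop0.png",np.vstack([a,b]))
E
```

```text
(no output)
```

View pics/crop0.png

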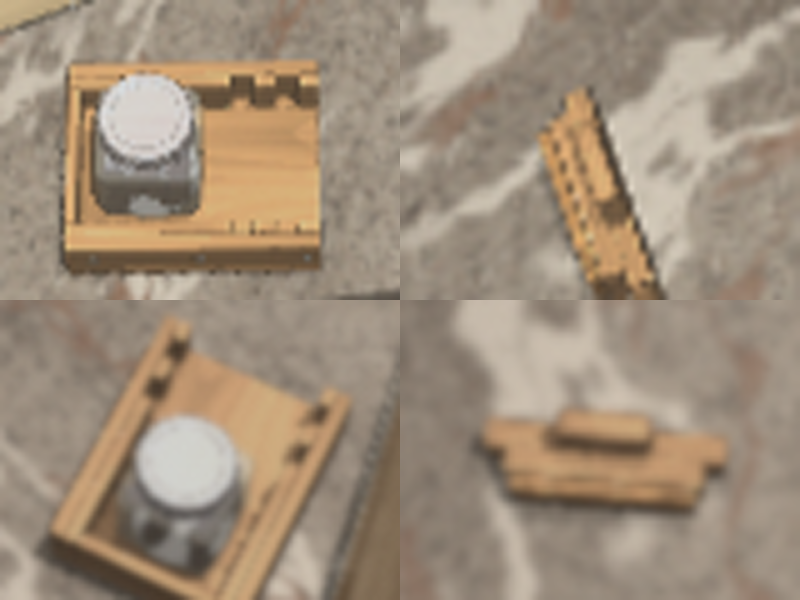

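The crops show three things:
- The jar sits at the left (+y) end of the cradle in the top view. The groove pairs are on the right, with the near pair at about (297,267).
- The board's padded side faces left in the top view and down in the side view, so towards world +y.
- The tab is offset to the side opposite the pad.

Next I'll measure corners in both views.

```bash
cat > h.py <<'E'
import cv2,numpy as np
from rig import r
def ray(s,p):
    d=np.linalg.inv(s["K"])@[p[0],p[1],1]; return s["T"][:3,3],s["T"][:3,:3]@d
def onz(s,p,z):
    o,d=ray(s,p); return o+d*(z-o[2])/d[2]
def proj(s,X):
    q=s["K"]@(s["T"][:3,:3].T@(np.array(X)-s["T"][:3,3])); return q[:2]/q[2]
def tri(s1,p1,s2,p2):
    A=[];b=[]
    for s,p in((s1,p1),(s2,p2)):
        o,d=ray(s,p);d=d/np.linalg.norm(d);P=np.eye(3)-np.outer(d,d);A.append(P);b.append(P@o)
    X=np.linalg.lstsq(np.vstack(A),np.hstack(b),rcond=None)[0]; return X
def poly(s,x,y,w,h,lo,hi,eps=5,K=6):
    im=cv2.resize(s["image"][y:y+h,x:x+w],None,fx=K,fy=K,interpolation=cv2.INTER_CUBIC)
    m=cv2.inRange(cv2.cvtColor(im,cv2.COLOR_RGB2HSV),lo,hi)
    m=cv2.morphologyEx(m,cv2.MORPH_OPEN,np.ones((7,7)))
    c=max(cv2.findContours(m,cv2.RETR_EXTERNAL,cv2.CHAIN_APPROX_NONE)[0],key=cv2.contourArea)
    q=cv2.approxPolyDP(cv2.convexHull(c),eps,True)[:,0]
    return (q+.5)/K-.5+[x,y],m,im
E
python3 - <<'E'
from h import *
S={n:r.snapshot(n) for n in("top","side")}
lo,hi=(8,85,60),(24,255,255)
out=[]
for n,b,z in(("top",(250,250,80,60),.046),("side",(305,247,88,66),.046),("top",(160,262,60,50),.036),("side",(270,365,68,51),.036)):
    q,m,im=poly(S[n],*b,lo,hi); print(n,z)
    for p in q: print(np.round(p,1),np.round(1e3*onz(S[n],p,z)[:2],1))
    cv2.drawContours(im,[np.int32((q-[b[0],b[1]]+.5)*6-.5)],-1,(0,0,255),1)
    out.append(cv2.resize(im,(400,300))[:,:,::-1])
cv2.imwrite("pics/hull.png",np.vstack([np.hstack(out[:2]),np.hstack(out[2:])]))
# cap: bright, unsaturated blob
for n,b in(("top",(262,258,36,28)),("side",(328,268,34,32))):
    s=S[n];x,y,w,h=b
    im=cv2.resize(s["image"][y:y+h,x:x+w],None,fx=6,fy=6,interpolation=cv2.INTER_CUBIC)
    m=cv2.inRange(cv2.cvtColor(im,cv2.COLOR_RGB2HSV),(0,0,195),(180,40,255))
    c=max(cv2.findContours(m,0,1)[0],key=cv2.contourArea);e=cv2.fitEllipse(cv2.convexHull(c))
    p=(np.array(e[0])+.5)/6-.5+[x,y];print(n,"cap",p,np.array(e[1])/6,e[2],np.round(onz(s,p,.107)*1e3,1))
E
```

```text
top 0.046
[312.9 262.1] [ 508.5 -117.4]
[312.9 303.4] [374.2 -97.6]
[263.8 303.9] [393.8  48.7]
[262.2 299.2] [409.2  51.6]
[263.9 262.4] [529.1  33.6]
side 0.046
[341.4 250.4] [ 507.9 -117.2]
[381.4 268.4] [ 388.9 -102. ]
[377.9 278.8] [389.  -70.1]
[361.1 312.4] [402.7  34.4]
[337.1 312.4] [461.6  55. ]
[316.6 301.8] [521.8  45. ]
[316.4 294.9] [528.7  27.3]
[334.2 261.2] [515.9 -80. ]
top 0.036
[186.1 275.1] [525.4 276.5]
[188.6 276.9] [518.2 269.2]
[198.6 305.8] [419.8 244. ]
[197.9 307.2] [415.3 246.3]
[189.2 305.9] [423.3 271.9]
[185.6 298.6] [448.4 281.7]
[180.4 281.6] [506.2 294.7]
side 0.036
[283.9 387.6] [523.5 278. ]
[284.9 385.1] [523.4 271.6]
[300.6 383.4] [488.3 255. ]
[310.4 384.4] [464.6 249.3]
[323.8 387.9] [430.7 246.4]
[324.9 391.4] [425.1 253.5]
[318.2 400.1] [433.6 278.4]
[289.4 397.8] [501.9 296.4]
top cap [278.61142222 272.70556641] [16.79011154 17.83269882] 84.5693359375 [462.4  -7.4 107. ]
side cap [345.88045883 281.62722143] [18.90094884 20.00943756] 85.68122100830078 [461.  -10.3 107. ]
```

View pics/hull.png

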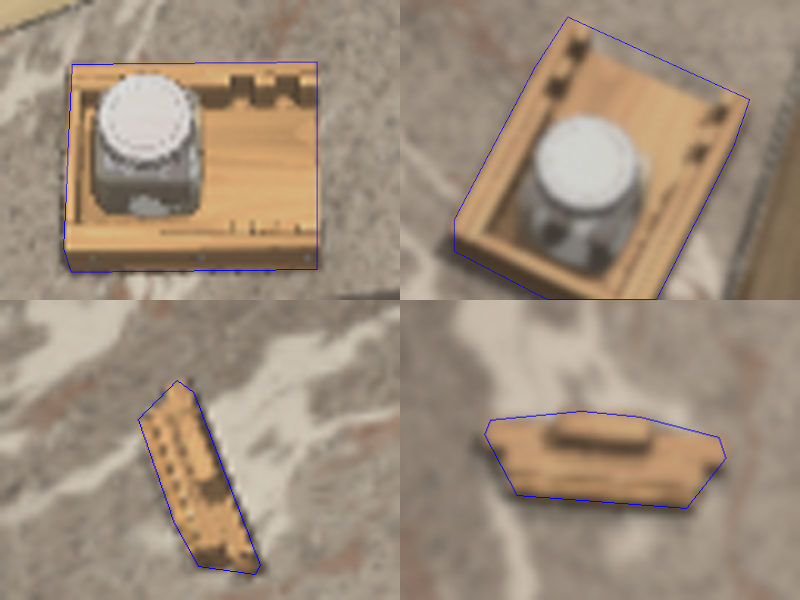

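The hulls follow the cradle and board outlines. The two views agree on:
- Cradle: origin near (462,-8) mm, yaw about -7.7°.
- Board: centre near (474,262) mm, yaw about 14.5°, pad towards +y.

I'll start moving over via a waypoint that stays within reach.

The rows are not in the units I measure in: shifts go in shares of 200 mm and turns go in shares of 4 rad. I convert before sending: 0.041 m / 0.2 = 0.205, -0.0242 m / 0.2 = -0.121.

Emit:
shift_gripper(
  ticks=[
    [0.205, -0.121, 0, 0, 0, 0],
    [0.205, -0.121, 0, 0, 0, 0],
    [0.205, -0.121, 0, 0, 0, 0],
    [0.205, -0.121, 0, 0, 0, 0],
    [0.205, -0.121, 0, 0, 0, 0],
    [0.205, -0.121, 0, 0, 0, 0],
    [0.205, -0.121, 0, 0, 0, 0],
    [0.205, -0.121, 0, 0, 0, 0],
  ],
  jaw=1.0,
)

```text
clock: 1.0
position: [0.4807, -0.3286, 0.2314]
ee_rot: [0.0, 0.983, 0.184, 0.0]
ft_force: [0.0, -0.8, 0.2]
gripper_width: 1.002
grip_force: 0.0
```

Emit:
shift_gripper(
  ticks=[
    [0.089, -0.23, 0, 0, 0, 0],
    [0.089, -0.23, 0, 0, 0, 0],
    [0.089, -0.23, 0, 0, 0, 0],
    [0.089, -0.23, 0, 0, 0, 0],
    [0.089, -0.23, 0, 0, 0, 0],
    [0.089, -0.23, 0, 0, 0, 0],
    [0.089, -0.23, 0, 0, 0, 0],
    [0.089, -0.23, 0, 0, 0, 0],
    [0.089, -0.23, 0, 0, 0, 0],
  ],
)

```text
clock: 1.9
position: [0.4792, 0.1154, 0.2315]
ee_rot: [0.0, 0.983, 0.184, 0.0]
ft_force: [0.6, -0.2, 0.7]
gripper_width: 1.0
grip_force: 0.0
```

```bash
cat >> h.py <<'E'
from scipy.spatial.transform import Rotation as R
def to(target=None,yaw=None):
    "tool-axes shift to a world TCP target, and rz that puts tool y on world angle yaw (deg), tool straight down"
    s=r.read_state();w=s["ee_rot"];M=R.from_quat([*w[1:],w[0]])
    print("t",round(s["clock"],2),"pos",np.round(s["position"]*1e3,1),"yaw_y",round(np.degrees(np.arctan2(M.as_matrix()[1,1],M.as_matrix()[0,1])),2),"q7",round(s["joint_pos"][6],2),"F",np.round(s["ft_force"],1),"M",np.round(s["moment"],2),"w",round(s["gripper_width"],3),"g",round(s["grip_force"],1))
    if target is not None: print("d tool mm",np.round(M.inv().apply(np.array(target)-s["position"])*1e3,2))
    if yaw is not None:
        a=np.radians(yaw);y=np.array([np.cos(a),np.sin(a),0]);z=np.array([0,0,-1.]);D=R.from_matrix(np.array([np.cross(y,z),y,z]).T)
        print("rotvec",np.round((M.inv()*D).as_rotvec(),4))
E
python3 - <<'E'
from h import *
import cv2
to([.474,.262,.18],14.5)
s={"side":r.snapshot("side")}["side"]
cr=s["image"][365:416,270:338]
cv2.imwrite("pics/tab.png",cv2.resize(cr,(800,600),interpolation=cv2.INTER_CUBIC)[:,:,::-1])
E
```

```text
t 1.9 pos [479.2 115.4 231.5] yaw_y -68.83 q7 -1.63 F [ 0.6 -0.2  0.7] M [-0.01 -0.06  0.  ] w 1.0 g 0.0
d tool mm [  48.04 -138.63   51.48]
rotvec [ 9.0000e-04 -1.0000e-04 -1.4543e+00]
```

View pics/tab.png

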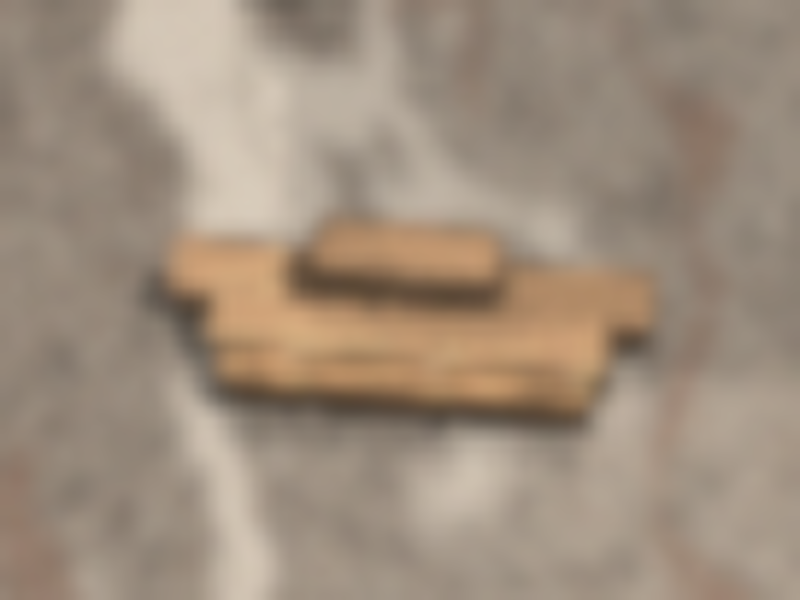

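The crop shows the tab's top face centred at about (410,246), which is (304.4,385.5) in the side view. The tongue's ends are at about (176,262) and (652,300), and the pad is on the near side.

To row units: -0.016 m / 0.2 = -0.08, -0.0155 m / 0.2 = -0.0775, -0.145 rad / 4 = -0.0363.

```bash
python3 - <<'E'
from h import *
s=r.snapshot("side")
for n,p,z in(("tabL",(318,248),.07),("tabR",(502,262),.07),("tabC",(410,246),.07),("tonL",(176,263),.036),("tonR",(652,300),.036),("backL",(182,238),.036),("backR",(655,272),.036)):
    q=(np.array(p)+.5)/(800/68)-.5+[270,365]; print(n,np.round(q,1),np.round(onz(s,q,z)*1e3,1))
E
```

```text
tabL [296.6 385.6] [491.6 269.   70. ]
tabR [312.2 386.8] [455.2 259.3  70. ]
tabC [304.4 385.5] [474.  262.5  70. ]
tonL [284.5 386.9] [522.7 276.   36. ]
tonR [325. 390.] [426.1 250.3  36. ]
backL [285.  384.8] [523.4 270.8  36. ]
backR [325.2 387.7] [427.5 244.7  36. ]
```

Emit:
shift_gripper(
  ticks=[
    [0.025, -0.0775, 0.025, 0, 0, -0.0363],
    [0.015, -0.08, 0.025, 0, 0, -0.0363],
    [0, -0.08, 0.025, 0, 0, -0.0363],
    [-0.01, -0.08, 0.025, 0, 0, -0.0363],
    [-0.025, -0.075, 0.025, 0, 0, -0.0363],
    [-0.035, -0.0725, 0.025, 0, 0, -0.0363],
    [-0.045, -0.0675, 0.025, 0, 0, -0.0363],
    [-0.055, -0.06, 0.025, 0, 0, -0.0363],
    [-0.065, -0.05, 0.025, 0, 0, -0.0363],
    [-0.07, -0.0425, 0.025, 0, 0, -0.0363],
  ],
)

```text
clock: 3.0
position: [0.3716, 0.1319, 0.1811]
ee_rot: [0.0, 0.611, 0.792, -0.0]
ft_force: [0.1, -0.8, -0.2]
gripper_width: 0.999
grip_force: 0.0
```

```bash
python3 - <<'E'
from h import *
to([.474,.263,.12],14.7)
E
```

```text
t 3.0 pos [371.6 131.9 181.1] yaw_y 14.66 q7 -0.3 F [ 0.1 -0.8 -0.2] M [-0.04 -0.01  0.03] w 0.999 g 0.0
d tool mm [100.94 132.26  60.98]
rotvec [-0.0002  0.0006 -0.0007]
```

To row units: 0.0331 m / 0.2 = 0.1655, 0.0252 m / 0.2 = 0.126.

Emit:
shift_gripper(
  ticks=[
    [0.126, 0.1655, 0.061, 0, 0, 0],
    [0.126, 0.1655, 0.061, 0, 0, 0],
    [0.126, 0.1655, 0.061, 0, 0, 0],
    [0.1265, 0.165, 0.061, 0, 0, 0],
    [0, 0, 0.1, 0, 0, 0],
    [0, 0, 0.11, 0, 0, 0],
    [0, 0, 0.11, 0, 0, 0],
    [0, 0, 0.115, 0, 0, 0],
    [0, 0, 0, 0, 0, 0],
  ],
)

```text
clock: 3.9
position: [0.4742, 0.2609, 0.0427]
ee_rot: [-0.001, 0.614, 0.789, -0.003]
ft_force: [-0.4, -0.3, 0.9]
gripper_width: 1.003
grip_force: 0.0
```

```bash
python3 - <<'E'
from h import *
to([.474,.263,.044],14.7)
i=[]
for n,b in(("top",(160,240,80,80)),("side",(260,340,80,80))):
    s=r.snapshot(n);x,y,w,h=b;i.append(cv2.resize(s["image"][y:y+h,x:x+w],(400,400),interpolation=cv2.INTER_CUBIC)[:,:,::-1])
cv2.imwrite("pics/g.png",np.hstack(i))
E
```

```text
t 3.9 pos [474.2 260.9  42.7] yaw_y 14.25 q7 -0.76 F [-0.4 -0.3  0.9] M [-0.02  0.01  0.04] w 1.003 g 0.0
d tool mm [ 2.07  0.36 -1.28]
rotvec [-0.006   0.0021 -0.0079]
```

View pics/g.png

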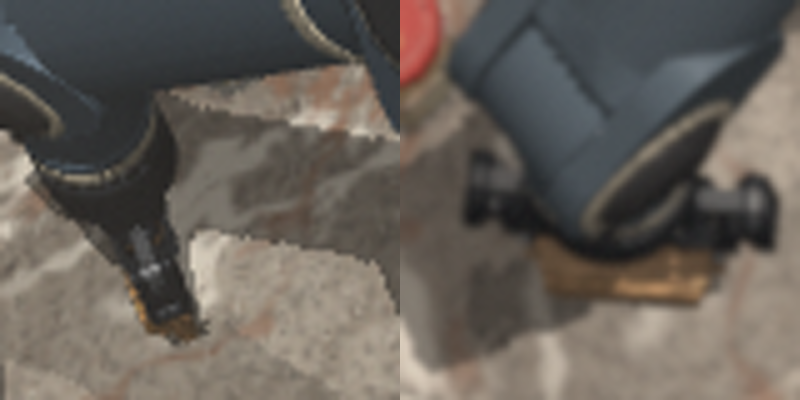

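In the crops the fingers straddle the board: the right-hand crop shows wood between the pads around (620,265). I'll close and lift.

To row units: 0.002 m / 0.2 = 0.01, -0.001 m / 0.2 = -0.005, -0.007 rad / 4 = -0.0018.

Emit:
shift_gripper(
  ticks=[
    [0.01, 0, -0.005, 0, 0, -0.0018],
    [0, 0, 0, 0, 0, 0],
    [0, 0, 0, 0, 0, 0],
    [0, 0, 0, 0, 0, 0],
    [0, 0, 0, 0, 0, 0],
    [0, 0, 0, 0, 0, 0],
    [0, 0, 0, 0, 0, 0],
    [0, 0, 0, 0, 0, 0],
  ],
  jaw=0.3,
  squeeze=80,
)

```text
clock: 4.8
position: [0.476, 0.2653, 0.0478]
ee_rot: [0.001, 0.611, 0.792, 0.001]
ft_force: [-0.7, -1.1, 6.4]
gripper_width: 0.445
grip_force: 80.9
```

```bash
python3 - <<'E'
from h import *
to([.465,.1,.16],-7.7)
E
```

```text
t 4.8 pos [476.  265.3  47.8] yaw_y 14.67 q7 -0.76 F [-0.7 -1.1  6.4] M [-0.16  0.17 -0.04] w 0.445 g 80.9
d tool mm [-157.09  -52.29 -112.27]
rotvec [ 2.200e-03 -3.000e-04  3.904e-01]
```

The board is gripped (width about 38 mm, 81 N). I'll lift it over the jar and take it above the near slot.

To row units: -0.045 m / 0.2 = -0.225, -0.03 m / 0.2 = -0.15.

Emit:
shift_gripper(
  ticks=[
    [0, 0, -0.125, 0, 0, 0],
    [0, 0, -0.225, 0, 0, 0],
    [0, 0, -0.225, 0, 0, 0],
    [0, 0, -0.15, 0, 0, 0],
  ],
)

```text
clock: 5.2
position: [0.4758, 0.2655, 0.1946]
ee_rot: [0.001, 0.611, 0.792, 0.002]
ft_force: [1.2, -0.4, -1.0]
gripper_width: 0.444
grip_force: 80.7
```

Emit:
shift_gripper(
  ticks=[
    [-0.174, -0.0575, 0, 0, 0, 0],
    [-0.174, -0.0575, 0, 0, 0, 0],
    [-0.174, -0.0575, 0, 0, 0, 0],
    [-0.174, -0.0575, 0, 0, 0, 0],
    [-0.174, -0.0575, 0, 0, 0, 0],
    [-0.174, -0.0575, 0, 0, 0, 0],
    [-0.174, -0.0575, 0, 0, 0, 0],
    [-0.174, -0.0575, 0, 0, 0, 0],
    [-0.174, -0.0575, 0, 0, 0, 0],
  ],
)

```text
clock: 6.1
position: [0.4539, -0.0658, 0.1917]
ee_rot: [0.0, 0.611, 0.792, -0.0]
ft_force: [1.2, -0.3, -1.8]
gripper_width: 0.449
grip_force: 80.7
```

Emit:
shift_gripper(
  ticks=[
    [0, 0, 0, 0, 0, 0.0244],
    [0, 0, 0, 0, 0, 0.0244],
    [0, 0, 0, 0, 0, 0.0244],
    [0, 0, 0, 0, 0, 0.0244],
    [0, 0, 0, 0, 0, 0],
    [0, 0, 0, 0, 0, 0],
  ],
)

```text
clock: 6.7
position: [0.4543, -0.0642, 0.1916]
ee_rot: [0.0, 0.752, 0.659, -0.0]
ft_force: [-0.4, 0.5, -2.0]
gripper_width: 0.447
grip_force: 80.7
```

```bash
python3 - <<'E'
from h import *
to([.4557,-.064,.12],-7.7)
i=[]
for n,b in(("top",(250,230,80,80)),("side",(320,230,80,80))):
    s=r.snapshot(n);x,y,w,h=b;i.append(cv2.resize(s["image"][y:y+h,x:x+w],(400,400),interpolation=cv2.INTER_CUBIC)[:,:,::-1])
cv2.imwrite("pics/g2.png",np.hstack(i))
E
```

```text
t 6.7 pos [454.3 -64.2 191.6] yaw_y -7.57 q7 -0.22 F [-0.4  0.5 -2. ] M [-0.01 -0.03  0.02] w 0.447 g 80.7
d tool mm [ 0.42  1.4  71.58]
rotvec [0.0001 0.0002 0.0023]
```

View pics/g2.png

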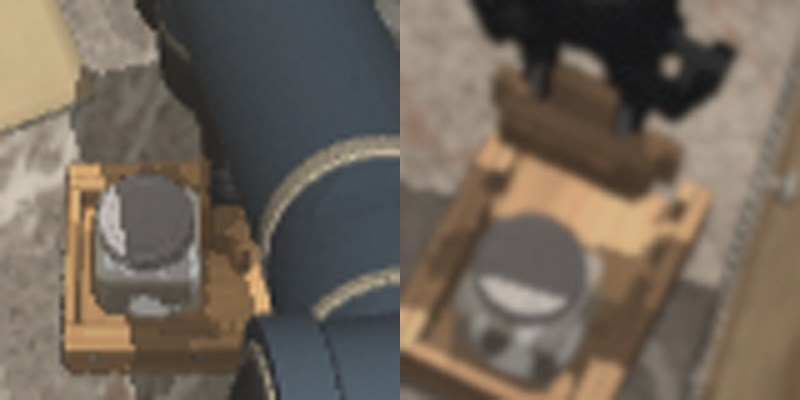

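The left crop shows the near-slot area hidden by the arm. The right crop shows the board hanging over the slot, pad towards the jar. I'll check the groove positions numerically on the first pictures, using brightness profiles at wall-top height.

```bash
python3 - <<'E'
from h import *
S={n:r.snapshot(n) for n in("top","side")}
o=np.array([.4624,-.008]);a=np.radians(-7.7);X=np.array([np.cos(a),np.sin(a)]);Y=np.array([-X[1],X[0]])
def prof(n,xs,ys,z=.046):
    g=cv2.cvtColor(cv2.imread(f"pics/{n}0.png"),cv2.COLOR_BGR2HSV)[:,:,2]
    p=np.float32([proj(S[n],[*(o+X*x/1e3+Y*y/1e3),z]) for x,y in zip(xs,ys)])
    return cv2.remap(g,p[:,:1],p[:,1:],cv2.INTER_CUBIC).ravel()
ys=np.arange(-112,-38,2.);print("ys",ys.astype(int))
for n,x in(("side",-48),("side",-46),("side",48),("top",48),("top",46)): print(n,x,prof(n,ys*0+x,ys))
# outer edges: saturation profile across x at y=-70 (side, top)
xs=np.r_[np.arange(-70,-40,2.),np.arange(40,72,2.)];print("xs",xs.astype(int))
for n in S: 
  for y in(-70,-20,20): print(n,y,prof(n,xs,xs*0+y))
ye=np.arange(40,62,2.);print(ye.astype(int))
for n in S:print(n,prof(n,ye*0+54,ye))
E
```

```text
ys [-112 -110 -108 -106 -104 -102 -100  -98  -96  -94  -92  -90  -88  -86
  -84  -82  -80  -78  -76  -74  -72  -70  -68  -66  -64  -62  -60  -58
  -56  -54  -52  -50  -48  -46  -44  -42  -40]
side -48 [162 160 162 168 181 193 198 195 188 162 131 103  93  91  96 110 134 162
 182 196 197 198 188 170 136 108  96  95 101 114 142 170 189 197 200 199
 196]
side -46 [158 158 159 166 174 184 188 186 179 163 138 118 112 110 112 118 137 155
 174 190 195 196 190 174 148 129 116 114 115 129 144 165 185 194 198 197
 195]
side 48 [158 158 163 172 183 193 196 196 188 170 135 104  86  83  82  95 121 151
 178 191 193 194 186 166 133 101  87  83  91  97 120 152 179 191 196 195
 192]
top 48 [151 155 159 155 178 208 221 227 225 238 188 106  94 101 101 100 100 100
 163 222 219 218 221 235 183  99  93 101 101 102  94  81 158 230 220 217
 215]
top 46 [149 149 152 152 168 186 190 192 189 200 160  93  89  99  97  96  96  96
 140 183 178 179 184 195 153  88  89  99  99 100  94  83 137 187 176 176
 178]
xs [-70 -68 -66 -64 -62 -60 -58 -56 -54 -52 -50 -48 -46 -44 -42  40  42  44
  46  48  50  52  54  56  58  60
[... 268 characters left out ...]
93 170 158 151 153 156]
top 20 [ 99  97 102 114 163 212 217 216 215 216 216 215 202 185 188 211 219 221
 216 202 159 144 195 225 213 185 155 147 146 149 150]
side -70 [147 131 112 115 148 179 195 191 182 182 192 198 196 194 199 147 140 159
 184 194 188 182 187 193 188 171 151 142 144 144 146]
side -20 [154 142 122 123 153 184 200 195 185 185 192 190 173 158 164 117 121 154
 181 192 189 189 195 201 195 174 151 144 149 153 157]
side 20 [196 177 147 133 156 189 201 198 190 190 197 196 179 160 165  95 121 156
 190 200 198 196 199 202 194 174 154 146 150 152 152]
[40 42 44 46 48 50 52 54 56 58 60]
top [212 208 205 206 215 203 139 141 195 201 193]
side [195 196 195 193 181 153 116  81  72  74  79]
```

The side view puts the near groove 1.4 mm further in -y than my frame, and the top view puts it 0.9 mm the other way. That is calibration scatter. I'll lower to just above the jar body and compare the board with the grooves in the side view alone.

To row units: 0.02 m / 0.2 = 0.1, 0.015 m / 0.2 = 0.075.

Emit:
shift_gripper(
  ticks=[
    [0, 0.005, 0.1, 0, 0, 0],
    [0, 0, 0.1, 0, 0, 0],
    [0, 0, 0.075, 0, 0, 0],
    [0, 0, 0.04, 0, 0, 0],
    [0, 0, 0, 0, 0, 0],
    [0, 0, 0, 0, 0, 0],
  ],
)

```text
clock: 7.5
position: [0.4559, -0.0644, 0.1289]
ee_rot: [0.0, 0.753, 0.658, 0.0]
ft_force: [-0.3, -0.1, -1.4]
gripper_width: 0.45
grip_force: 80.7
```

```bash
python3 - <<'E'
from h import *
to()
s=r.snapshot("side");x,y,w,h=325,235,68,51;cv2.imwrite("pics/side2.png",s["image"][:,:,::-1])
cv2.imwrite("pics/g3.png",cv2.resize(s["image"][y:y+h,x:x+w],(800,600),interpolation=cv2.INTER_CUBIC)[:,:,::-1])
E
```

```text
t 7.5 pos [455.9 -64.4 128.9] yaw_y -7.69 q7 -0.3 F [-0.3 -0.1 -1.4] M [-0.01 -0.02 -0.02] w 0.45 g 80.7
```

View pics/g3.png

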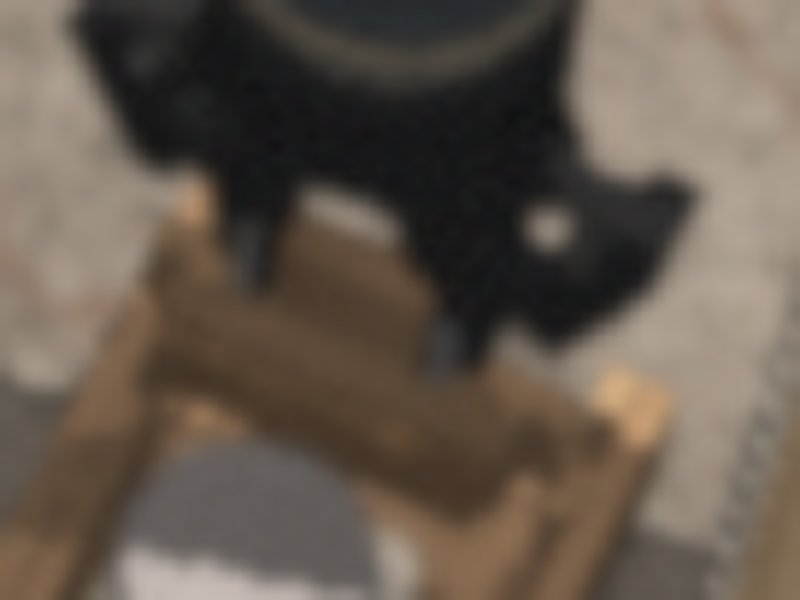

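The crop is in shadow. The board's pad-front lower edge runs from about (160,385) to (460,515), and its right tongue end is near (530,410). I'll check that against the projection predicted for this TCP.

```bash
python3 - <<'E'
from h import *
s=r.snapshot("side");o=np.array([.4559,-.0644,.081]);a=np.radians(-7.7);X=np.array([np.cos(a),np.sin(a),0]);Y=np.array([-X[1],X[0],0])
k=800/68
for off in(-1.7,0):
  for p in((-42,23,0),(42,23,0),(-42,23,36),(42,23,36),(-50.5,6,36),(50.5,6,36),(-20,6,36),(20,6,36),(50.5,-6,36),(-50.5,-6,36)):
    q=proj(s,o+X*p[0]/1e3+Y*(p[1]+off)/1e3+[0,0,p[2]/1e3]);print(off,p,np.round((q-[325,235]+.5)*k-.5))
# dark/bright edge profile along board-y lines at board z=36 plane and floor: find pad front edge by gradient
g=cv2.cvtColor(s["image"],cv2.COLOR_RGB2HSV)[:,:,2]
ys=np.arange(0,50,2.);print(ys.astype(int))
for x in(-25,-10,0,10,25):
    p=np.float32([proj(s,o+X*x/1e3+Y*y/1e3) for y in ys]);print(x,cv2.remap(g,p[:,:1],p[:,1:],cv2.INTER_CUBIC).ravel())
E
```

```text
-1.7 (-42, 23, 0) [476. 550.]
-1.7 (42, 23, 0) [136. 392.]
-1.7 (-42, 23, 36) [485. 488.]
-1.7 (42, 23, 36) [137. 326.]
-1.7 (-50.5, 6, 36) [554. 439.]
-1.7 (50.5, 6, 36) [137. 247.]
-1.7 (-20, 6, 36) [427. 381.]
-1.7 (20, 6, 36) [262. 305.]
-1.7 (50.5, -6, 36) [162. 203.]
-1.7 (-50.5, -6, 36) [578. 394.]
0 (-42, 23, 0) [472. 556.]
0 (42, 23, 0) [132. 398.]
0 (-42, 23, 36) [482. 494.]
0 (42, 23, 36) [134. 333.]
0 (-50.5, 6, 36) [551. 446.]
0 (50.5, 6, 36) [134. 254.]
0 (-20, 6, 36) [424. 387.]
0 (20, 6, 36) [259. 311.]
0 (50.5, -6, 36) [158. 209.]
0 (-50.5, -6, 36) [574. 400.]
[ 0  2  4  6  8 10 12 14 16 18 20 22 24 26 28 30 32 34 36 38 40 42 44 46
 48]
-25 [ 82  76  73  71  69  68  68  72  83 104 124 134 143 152 159 162 155 139
 121 112 112 127 151 169 170]
-10 [ 89  90  91  87  81  73  71  72  78  86  93  98 100  99  98  98  98  98
  98  98  98 100 116 142 169]
0 [ 86  84  84  82  76  72  71  72  75  84  95  98 100  99  98  99  98  98
  98  97  98  99  99 106 125]
10 [ 89  86  84  80  77  74  74  73  76  81  91 100 100 101 101 100  98  98
  99  99  99  98  99 100 111]
25 [ 89  87  87  84  78  73  73  83 105 132 146 140 128 121 118 113 107 102
 100 100 100 101 101 100 100]
```

To row units: 0.01 m / 0.2 = 0.05, 0.008 m / 0.2 = 0.04.

Emit:
shift_gripper(
  ticks=[
    [0.006, -0.0065, 0, 0, 0, 0],
    [0, 0, 0.04, 0, 0, 0],
    [0, 0, 0.05, 0, 0, 0],
    [0, 0, 0.05, 0, 0, 0],
    [0, 0, 0, 0, 0, 0],
  ],
)

```text
clock: 8.1
position: [0.4529, -0.063, 0.0987]
ee_rot: [-0.002, 0.753, 0.658, -0.001]
ft_force: [-0.8, -0.2, -1.8]
gripper_width: 0.448
grip_force: 80.7
```

Emit:
shift_gripper(
  ticks=[
    [0, 0, 0.025, 0, 0, 0],
    [0, 0, 0.025, 0, 0, 0],
    [0, 0, 0.025, 0, 0, 0],
    [0, 0, 0, 0, 0, 0],
    [0, 0, 0, 0, 0, 0],
  ],
)

```text
clock: 8.6
position: [0.4545, -0.0631, 0.0855]
ee_rot: [0.0, 0.753, 0.658, 0.0]
ft_force: [0.4, 0.2, -1.5]
gripper_width: 0.444
grip_force: 80.6
```

```bash
python3 - <<'E'
from h import *
to()
E
```

```text
t 8.6 pos [454.5 -63.1  85.5] yaw_y -7.7 q7 -0.36 F [ 0.4  0.2 -1.5] M [-0.   -0.18  0.03] w 0.444 g 80.6
```

No contact with the board's foot already about 8 mm below the wall tops, so it is in the grooves. Continuing down.

To row units: 0.005 m / 0.2 = 0.025, 0.004 m / 0.2 = 0.02.

Emit:
shift_gripper(
  ticks=[
    [0, 0, 0.025, 0, 0, 0],
    [0, 0, 0.025, 0, 0, 0],
    [0, 0, 0.02, 0, 0, 0],
    [0, 0, 0, 0, 0, 0],
    [0, 0, 0, 0, 0, 0],
  ],
)

```text
clock: 9.1
position: [0.4545, -0.0631, 0.0714]
ee_rot: [0.0, 0.753, 0.658, 0.0]
ft_force: [1.7, -0.5, -2.1]
gripper_width: 0.45
grip_force: 80.6
```

Emit:
shift_gripper(
  ticks=[
    [0, 0, 0.02, 0, 0, 0],
    [0, 0, 0.02, 0, 0, 0],
    [0, 0, 0.02, 0, 0, 0],
    [0, 0, 0.01, 0, 0, 0],
    [0, 0, 0, 0, 0, 0],
    [0, 0, 0, 0, 0, 0],
  ],
)

```text
clock: 9.7
position: [0.4545, -0.0631, 0.0578]
ee_rot: [0.0, 0.753, 0.658, -0.0]
ft_force: [-0.3, 0.8, 4.2]
gripper_width: 0.444
grip_force: 81.4
```

```bash
python3 - <<'E'
from h import *
to()
E
```

```text
t 9.7 pos [454.5 -63.1  57.8] yaw_y -7.7 q7 -0.41 F [-0.3  0.8  4.2] M [-0.06 -0.01 -0.02] w 0.444 g 81.4
```

Contact came at TCP z = 57.8 mm, exactly the 10 mm above the pickup height that home implies. I'll press lightly, release and rise.

To row units: 0.003 m / 0.2 = 0.015.

Emit:
shift_gripper(
  ticks=[
    [0, 0, 0.015, 0, 0, 0],
    [0, 0, 0, 0, 0, 0],
  ],
)

```text
clock: 9.9
position: [0.4545, -0.0632, 0.0576]
ee_rot: [0.001, 0.753, 0.658, -0.001]
ft_force: [-10.5, 0.3, 37.6]
gripper_width: 0.45
grip_force: 85.2
```

Emit:
shift_gripper(
  ticks=[
    [0, 0, -0.015, 0, 0, 0],
    [0, 0, 0, 0, 0, 0],
    [0, 0, 0, 0, 0, 0],
    [0, 0, 0, 0, 0, 0],
    [0, 0, -0.1, 0, 0, 0],
    [0, 0, -0.2, 0, 0, 0],
    [0, 0, -0.2, 0, 0, 0],
    [0, 0, -0.1, 0, 0, 0],
  ],
  jaw=0.66,
)

```text
clock: 10.7
position: [0.4556, -0.063, 0.1801]
ee_rot: [0.001, 0.753, 0.658, 0.001]
ft_force: [0.0, 0.8, -0.1]
gripper_width: 0.66
grip_force: 0.0
```

```bash
python3 - <<'E'
from h import *
to([.4619,-.0085,.14],-40)
E
```

```text
t 10.7 pos [455.6 -63.  180.1] yaw_y -7.7 q7 -0.24 F [ 0.   0.8 -0.1] M [-0.03 -0.03 -0.03] w 0.66 g 0.0
d tool mm [54.82 -1.15 40.06]
rotvec [ 0.0035 -0.001   0.5638]
```

The board is home: pressing with 37 N did not move it. It also puts the cap axis at about (462,-8.5) mm, in agreement with the images. I'll go above the cap with the fingers pre-turned clockwise.

The rows are not in the units I measure in: shifts go in shares of 200 mm and turns go in shares of 4 rad. I convert before sending: 0.0274 m / 0.2 = 0.137, 0.01 m / 0.2 = 0.05, 0.141 rad / 4 = 0.0353.

Emit:
shift_gripper(
  ticks=[
    [0.137, -0.0025, 0, 0, 0, 0],
    [0.137, -0.0025, 0, 0, 0, 0],
    [0, 0, 0, 0, 0, 0.0353],
    [0, 0, 0.05, 0, 0, 0.0353],
    [0, 0, 0.05, 0, 0, 0.0353],
    [0, 0, 0.05, 0, 0, 0.0353],
    [0, 0, 0, 0, 0, 0],
    [0, 0, 0, 0, 0, 0],
  ],
  jaw=1.0,
)

```text
clock: 11.5
position: [0.4605, -0.0085, 0.1473]
ee_rot: [-0.0, 0.906, 0.424, -0.0]
ft_force: [0.7, -0.8, -0.3]
gripper_width: 1.001
grip_force: 0.0
```

```bash
python3 - <<'E'
from h import *
to([.462,-.0085,.084],-40)
S={n:r.snapshot(n) for n in("top","side")}
i=[]
for n,b in(("top",(255,240,80,80)),("side",(315,235,80,80))):
    s=S[n];x,y,w,h=b;i.append(cv2.resize(s["image"][y:y+h,x:x+w],(400,400),interpolation=cv2.INTER_CUBIC)[:,:,::-1])
cv2.imwrite("pics/g4.png",np.hstack(i))
E
```

```text
t 11.5 pos [460.5  -8.5 147.3] yaw_y -39.83 q7 -0.94 F [ 0.7 -0.8 -0.3] M [0.03 0.   0.02] w 1.001 g 0.0
d tool mm [ 0.98  1.19 63.28]
rotvec [-0.0007  0.0004  0.003 ]
```

View pics/g4.png

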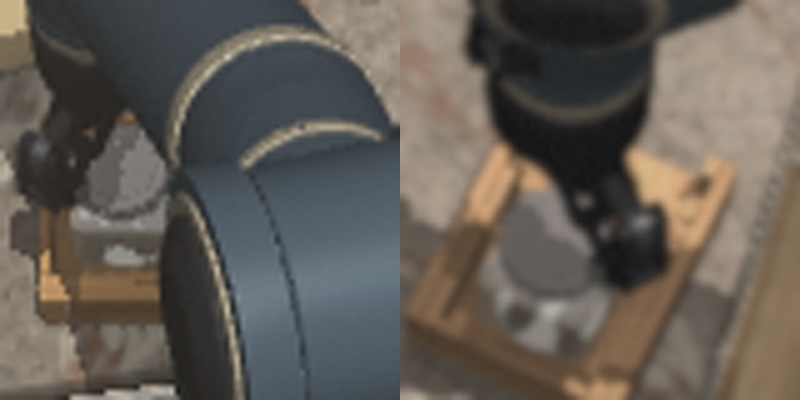

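The crops show the open fingers straddling the cap, in line with it. I'll descend and close gently first, so I can check the side force and recentre.

To row units: 0.02 m / 0.2 = 0.1, 0.016 m / 0.2 = 0.08, 0.003 rad / 4 = 0.0008.

Emit:
shift_gripper(
  ticks=[
    [0.005, 0.006, 0.1, 0, 0, 0.0008],
    [0, 0, 0.1, 0, 0, 0],
    [0, 0, 0.08, 0, 0, 0],
    [0, 0, 0.0365, 0, 0, 0],
    [0, 0, 0, 0, 0, 0],
  ],
)

```text
clock: 12.1
position: [0.4619, -0.0087, 0.0838]
ee_rot: [-0.0, 0.907, 0.421, -0.001]
ft_force: [-0.7, -0.3, 0.2]
gripper_width: 0.997
grip_force: 0.0
```

Emit:
shift_gripper(
  ticks=[
    [0, 0, 0, 0, 0, 0],
    [0, 0, 0, 0, 0, 0],
    [0, 0, 0, 0, 0, 0],
    [0, 0, 0, 0, 0, 0],
    [0, 0, 0, 0, 0, 0],
    [0, 0, 0, 0, 0, 0],
  ],
  jaw=0.5,
  squeeze=25,
)

```text
clock: 12.7
position: [0.4632, -0.0088, 0.0852]
ee_rot: [0.001, 0.907, 0.421, 0.001]
ft_force: [-0.6, -1.1, 5.8]
gripper_width: 0.657
grip_force: 26.6
```

```bash
python3 - <<'E'
from h import *
to([.462,-.0085,.084],-40)
E
```

```text
t 12.7 pos [463.2  -8.8  85.2] yaw_y -40.19 q7 -1.02 F [-0.6 -1.1  5.8] M [-0.16  0.09  0.01] w 0.657 g 26.6
d tool mm [-0.58 -1.12  1.19]
rotvec [ 0.002  -0.0011 -0.0034]
```

The cap is gripped at about 56 mm with almost no side force. I'll tighten the grip, relieve the downward push and start the twist.

To row units: -0.001 m / 0.2 = -0.005.

Emit:
shift_gripper(
  ticks=[
    [0, 0, -0.005, 0, 0, 0],
    [0, 0, 0, 0, 0, 0],
    [0, 0, 0, 0, 0, 0],
  ],
  jaw=0.4,
  squeeze=110,
)

```text
clock: 13.0
position: [0.4632, -0.0088, 0.0859]
ee_rot: [0.001, 0.907, 0.421, 0.001]
ft_force: [0.2, -0.3, 6.5]
gripper_width: 0.633
grip_force: 116.3
```

Emit:
shift_gripper(
  ticks=[
    [0, 0, 0, 0, 0, -0.01],
    [0, 0, 0, 0, 0, -0.01],
    [0, 0, 0, 0, 0, -0.01],
    [0, 0, 0, 0, 0, -0.01],
    [0, 0, 0, 0, 0, 0],
  ],
)

```text
clock: 13.5
position: [0.4635, -0.0083, 0.086]
ee_rot: [0.0, 0.87, 0.492, 0.001]
ft_force: [1.4, -0.6, 6.0]
gripper_width: 0.634
grip_force: 116.4
```

```bash
python3 - <<'E'
from h import *
to()
E
```

```text
t 13.5 pos [463.5  -8.3  86. ] yaw_y -31.01 q7 -0.88 F [ 1.4 -0.6  6. ] M [ 0.11 -0.17 -0.04] w 0.634 g 116.4
```

Emit:
shift_gripper(
  ticks=[
    [0, 0, -0.0005, 0, 0, -0.01],
    [0, 0, -0.0005, 0, 0, -0.01],
    [0, 0, -0.0005, 0, 0, -0.01],
    [0, 0, 0, 0, 0, 0],
  ],
)

```text
clock: 13.9
position: [0.4633, -0.0083, 0.0863]
ee_rot: [0.0, 0.839, 0.544, 0.001]
ft_force: [0.2, 0.3, 6.3]
gripper_width: 0.631
grip_force: 116.5
```

```bash
python3 - <<'E'
from h import *
to()
E
```

```text
t 13.9 pos [463.3  -8.3  86.3] yaw_y -24.13 q7 -0.78 F [0.2 0.3 6.3] M [ 0.03  0.02 -0.05] w 0.631 g 116.5
```

16° turned with low torque now and the height creeping up, so the cap appears to have broken loose. I'll continue, rising with the thread.

To row units: -0.0003 m / 0.2 = -0.0015, -0.08 rad / 4 = -0.02.

Emit:
shift_gripper(
  ticks=[
    [0, 0, -0.0015, 0, 0, -0.02],
    [0, 0, -0.0015, 0, 0, -0.02],
    [0, 0, -0.0015, 0, 0, -0.02],
    [0, 0, -0.0015, 0, 0, -0.02],
    [0, 0, 0, 0, 0, 0],
  ],
)

```text
clock: 14.4
position: [0.4627, -0.0087, 0.0872]
ee_rot: [0.0, 0.742, 0.671, 0.0]
ft_force: [-0.1, -0.5, 5.8]
gripper_width: 0.632
grip_force: 116.3
```

```bash
python3 - <<'E'
from h import *
to()
E
```

```text
t 14.4 pos [462.7  -8.7  87.2] yaw_y -5.73 q7 -0.5 F [-0.1 -0.5  5.8] M [-0.13  0.04  0.05] w 0.632 g 116.3
```

Emit:
shift_gripper(
  ticks=[
    [0, 0, -0.0015, 0, 0, -0.02],
    [0, 0, -0.0015, 0, 0, -0.02],
    [0, 0, -0.0015, 0, 0, -0.02],
    [0, 0, 0, 0, 0, 0],
  ],
)

```text
clock: 14.8
position: [0.4623, -0.0085, 0.0877]
ee_rot: [-0.0, 0.656, 0.754, 0.0]
ft_force: [0.1, 1.1, 2.2]
gripper_width: 0.635
grip_force: 115.9
```

```bash
python3 - <<'E'
from h import *
to()
E
```

```text
t 14.8 pos [462.3  -8.5  87.7] yaw_y 7.94 q7 -0.29 F [0.1 1.1 2.2] M [ 0.18 -0.03  0.07] w 0.635 g 115.9
```

Torque stays tiny, so before going on I'll check with a picture that the jar isn't spinning along with the cap.

```bash
python3 - <<'E'
from h import *
i=[]
for n,b in(("top",(250,245,60,60)),("side",(315,240,60,60))):
    s=r.snapshot(n);x,y,w,h=b;o=cv2.imread(f"pics/{n}0.png")[y:y+h,x:x+w]
    c=s["image"][y:y+h,x:x+w][:,:,::-1]
    i.append(np.vstack([cv2.convertScaleAbs(cv2.resize(q,(400,300) if 0 else (300,300),interpolation=cv2.INTER_CUBIC),alpha=1.2) for q in(o,c)]))
cv2.imwrite("pics/g5.png",np.hstack(i))
E
```

```text
(no output)
```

View pics/g5.png

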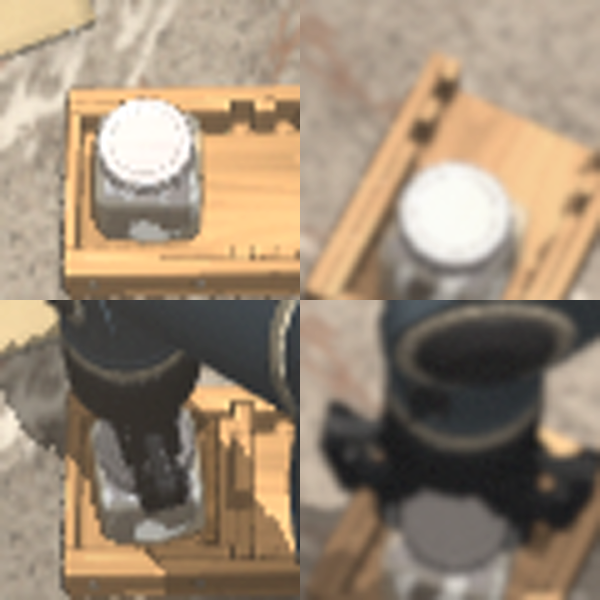

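Lower left, the jar's glass is still square in the cradle and the board sits in the near grooves. So the jar is held and only the cap turns. I'll finish the turn to about 66° at the wrist.

To row units: -0.0003 m / 0.2 = -0.0015, -0.0002 m / 0.2 = -0.001, -0.08 rad / 4 = -0.02.

Emit:
shift_gripper(
  ticks=[
    [0, 0, -0.0015, 0, 0, -0.02],
    [0, 0, -0.0015, 0, 0, -0.02],
    [0, 0, -0.0015, 0, 0, -0.02],
    [0, 0, -0.001, 0, 0, -0.02],
    [0, 0, 0, 0, 0, 0],
  ],
)

```text
clock: 15.4
position: [0.4618, -0.0086, 0.0883]
ee_rot: [-0.0, 0.528, 0.849, -0.0]
ft_force: [0.3, 1.1, -0.3]
gripper_width: 0.632
grip_force: 115.6
```

```bash
python3 - <<'E'
from h import *
to()
E
```

```text
t 15.4 pos [461.8  -8.6  88.3] yaw_y 26.21 q7 -0.02 F [ 0.3  1.1 -0.3] M [ 0.19 -0.1   0.03] w 0.632 g 115.6
```

Emit:
shift_gripper(
  ticks=[
    [0, 0, -0.005, 0, 0, 0],
    [0, 0, -0.005, 0, 0, 0],
    [0, 0, -0.005, 0, 0, 0],
    [0, 0, 0, 0, 0, 0],
    [0, 0, 0, 0, 0, 0],
  ],
)

```text
clock: 15.9
position: [0.4617, -0.0087, 0.0914]
ee_rot: [-0.0, 0.528, 0.849, -0.0]
ft_force: [-1.1, 1.2, -4.8]
gripper_width: 0.631
grip_force: 116.5
```

```bash
python3 - <<'E'
from h import *
to()
E
```

```text
t 15.9 pos [461.7  -8.7  91.4] yaw_y 26.26 q7 -0.02 F [-1.1  1.2 -4.8] M [ 0.3   0.14 -0.03] w 0.631 g 116.5
```

Lifting 3 mm gave -4.8 N, about the weight of jar plus cap, so the lugs aren't free yet. I'll set it back down and turn a little more.

To row units: 0.001 m / 0.2 = 0.005.

Emit:
shift_gripper(
  ticks=[
    [0, 0, 0.005, 0, 0, 0],
    [0, 0, 0.005, 0, 0, 0],
    [0, 0, 0.005, 0, 0, 0],
    [0, 0, 0, 0, 0, 0],
    [0, 0, 0, 0, 0, 0],
  ],
)

```text
clock: 16.4
position: [0.4628, -0.0089, 0.089]
ee_rot: [0.001, 0.528, 0.849, 0.0]
ft_force: [0.5, 0.4, -1.3]
gripper_width: 0.63
grip_force: 117.0
```

```bash
python3 - <<'E'
from h import *
to()
E
```

```text
t 16.4 pos [462.8  -8.9  89. ] yaw_y 26.27 q7 -0.02 F [ 0.5  0.4 -1.3] M [-0.02  0.01 -0.02] w 0.63 g 117.0
```

Emit:
shift_gripper(
  ticks=[
    [0, 0, -0.001, 0, 0, -0.015],
    [0, 0, -0.001, 0, 0, -0.015],
    [0, 0, 0, 0, 0, 0],
  ],
)

```text
clock: 16.7
position: [0.4626, -0.0088, 0.0893]
ee_rot: [0.0, 0.476, 0.879, 0.0]
ft_force: [-0.3, -0.5, -0.1]
gripper_width: 0.635
grip_force: 117.0
```

```bash
python3 - <<'E'
from h import *
for k in range(4): to();r.snapshot("side")
E
```

```text
t 16.7 pos [462.6  -8.8  89.3] yaw_y 33.14 q7 0.08 F [-0.3 -0.5 -0.1] M [ 0.03 -0.02 -0.03] w 0.635 g 117.0
t 16.75 pos [462.5  -8.8  89.3] yaw_y 33.07 q7 0.08 F [ 0.7 -0.1 -0.5] M [ 0.01  0.03 -0.01] w 0.632 g 117.0
t 16.8 pos [462.5  -8.8  89.2] yaw_y 33.07 q7 0.08 F [ 0.7  0.  -0.2] M [ 0.01  0.   -0.01] w 0.631 g 117.0
t 16.85 pos [462.4  -8.8  89.2] yaw_y 33.08 q7 0.08 F [-0.4  0.9 -1.7] M [-0.01 -0.01 -0.03] w 0.631 g 117.0
```

To row units: -0.001 m / 0.2 = -0.005.

Emit:
shift_gripper(
  ticks=[
    [0, 0, -0.005, 0, 0, 0],
    [0, 0, -0.005, 0, 0, 0],
    [0, 0, -0.005, 0, 0, 0],
    [0, 0, 0, 0, 0, 0],
    [0, 0, 0, 0, 0, 0],
  ],
)

```text
clock: 17.4
position: [0.4623, -0.0087, 0.0922]
ee_rot: [0.0, 0.476, 0.879, -0.0]
ft_force: [-0.9, -0.0, -0.7]
gripper_width: 0.632
grip_force: 117.0
```

```bash
python3 - <<'E'
from h import *
F=[]
for k in range(6): F.append(np.r_[r.read_state()["ft_force"],r.read_state()["moment"]]);r.snapshot("side")
print(np.round(np.mean(F,0),2));to()
E
```

```text
[-0.22  0.03 -0.81 -0.02  0.   -0.02]
t 17.7 pos [462.2  -8.7  92.1] yaw_y 33.15 q7 0.09 F [ 0.1  0.3 -0.6] M [ 0.05 -0.01  0.  ] w 0.631 g 117.0
```

The force is now -0.8 N, which is the cap alone, so it is free at about 73° of wrist turn. I'll lift it straight up.

To row units: -0.006 m / 0.2 = -0.03, -0.005 m / 0.2 = -0.025.

Emit:
shift_gripper(
  ticks=[
    [0, 0, -0.015, 0, 0, 0],
    [0, 0, -0.025, 0, 0, 0],
    [0, 0, -0.03, 0, 0, 0],
    [0, 0, -0.03, 0, 0, 0],
    [0, 0, -0.03, 0, 0, 0],
    [0, 0, -0.025, 0, 0, 0],
    [0, 0, -0.015, 0, 0, 0],
    [0, 0, -0.0075, 0, 0, 0],
    [0, 0, 0, 0, 0, 0],
    [0, 0, 0, 0, 0, 0],
  ],
)

```text
clock: 18.7
position: [0.4621, -0.0087, 0.1275]
ee_rot: [-0.0, 0.476, 0.879, -0.0]
ft_force: [0.3, 0.4, -0.9]
gripper_width: 0.633
grip_force: 117.0
```

```bash
python3 - <<'E'
from h import *
F=[]
for k in range(6): F.append(np.r_[r.read_state()["ft_force"],r.read_state()["moment"]]);S=r.snapshot("side")
print(np.round(np.mean(F,0),2));to(None,33)
T=r.snapshot("top")
# jar still in cradle? bystanders unmoved? difference against the first pictures, away from the arm
for n,s in(("side",S),("top",T)):
    o=cv2.imread(f"pics/{n}0.png")[:,:,::-1]
    for nm,c in(("spice",(.0,)),):
        pass
    d=cv2.absdiff(o,s["image"]).max(2)
    for nm,b in({"top":{"spice":(370,250,30,35),"honey":(188,225,28,35),"mill":(158,208,30,42),"salt":(322,215,16,24),"bowl":(425,222,50,45)},"side":{"spice":(372,174,26,36),"honey":(240,330,32,36),"mill":(205,355,38,40),"salt":(304,200,18,32),"bowl":(362,110,50,45)}}[n]).items():
        x,y,w,h=b;print(n,nm,"changed px",int((d[y:y+h,x:x+w]>40).sum()),"of",w*h)
# clear glass neck: gap between cap edge and rim, dark/white blob of the jar's mouth
j=S["image"][270:310,325:370];print("nut-brown px",int(cv2.inRange(cv2.cvtColor(j,cv2.COLOR_RGB2HSV),(5,60,30),(20,255,160)).sum()/255))
E
```

```text
[ 0.24 -0.09 -0.72  0.   -0.01 -0.  ]
t 19.0 pos [462.1  -8.7 127.5] yaw_y 33.16 q7 0.15 F [0.8 0.2 0.5] M [-0.04 -0.04 -0.04] w 0.629 g 117.0
rotvec [-0.0002 -0.0002  0.0027]
side spice changed px 373 of 936
side honey changed px 0 of 1152
side mill changed px 2 of 1520
side salt changed px 0 of 576
side bowl changed px 0 of 2250
top spice changed px 555 of 1050
top honey changed px 0 of 980
top mill changed px 17 of 1260
top salt changed px 26 of 384
top bowl changed px 0 of 2250
nut-brown px 647
```

```bash
python3 - <<'E'
from h import *
s=r.snapshot("side")["image"];o=cv2.imread("pics/side0.png")[:,:,::-1]
for im in(o,s):
    m=cv2.inRange(cv2.cvtColor(np.ascontiguousarray(im[170:212,368:402]),cv2.COLOR_RGB2HSV),(45,70,20),(85,255,255));M=cv2.moments(m,True);print(M["m00"],M["m10"]/max(M["m00"],1),M["m01"]/max(M["m00"],1))
print(np.abs(r.read_state()["qd"]).max()); print(r.hand_in())
E
```

```text
108.0 16.435185185185187 16.48148148148148
24.0 13.916666666666666 9.5
0.0022680436554209206
the job is handed in; nothing more can be done
None
```

The job is handed in at about 19 s: the stop board is home in the near grooves, the jar is standing in the cradle, and the cap is held level and still about 25 mm above its mouth. Opening took two tries. The first lift, at 66° of wrist turn, raised the jar about 3 mm with the cap still on its lugs, so I set it back and turned to 73°, where the cap came free. By image comparison the other bystanders had not moved, but the spice jar's final position is not confirmed: the arm or its shadow probably covered it, and a check on its green cap was inconclusive.

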